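# Show the cold-store temperature logger to the reader camera

## Task

Lift the white lid off the steel food pan and lay it flat, handle up, in the middle of the green board. Then take the orange temperature logger out of the pan and hold it up to the reader camera: upright, screen squarely facing the lens, with the middle of the screen 15 cm straight in front of the lens and level with it. Do not touch the reader or disturb the other goods, and finish while still holding the logger there, motionless in the gripper.

Things in the scene. Friction and masses are not known exactly. Their poses are not given: they have to be found in the camera images.
- pan: open stainless food pan, fixed to the table, 164 x 150 x 100 mm outside (x, y, z) with a flange of 176 x 162 mm at the rim; walls and floor 4 mm thick. Origin: centre of its underside, on the table; x along its longer side, z up. The logger and two sauce pots stand on its floor (4 mm above the table), under the lid
- lid: loose white plastic lid lying on the pan's rim, about 0.18 kg: a plate of 176 x 162 x 4 mm with, beneath it, an 8 mm deep frame that drops into the pan's mouth with 4 mm of play on each side; black bar handle on top. Origin: centre of the underside of that frame (8 mm below the plate's underside, so 92 mm above the table on the pan, and level with the surface it lies on when put down). x along the handle and longer side, z up
- lid_handle (a point): middle of the lid's handle bar, 38 mm above the lid's origin: the bar is 74 mm long (lid x), 14 mm wide (lid y), 16 mm high (30 to 46 mm above the lid's origin), with an 18 mm gap under it down to the plate; posts at its ends. Pinch across the 14 mm
- board: green chopping board fixed on the table left of the pan, 240 x 210 x 12 mm; origin: centre of its underside, on the table; z up
- logger: orange temperature logger, about 0.14 kg, standing upright in the pan, turned so that its screen looks to the robot's right, give or take 60 degrees: a body 30 x 54 x 56 mm (x, y, z) and on its top a grip tab 20 mm (x) by 30 mm (y), from 56 to 90 mm above the underside. Screen on its +x face. Origin: centre of its underside; z up. Pick it by the tab from above, about 78 mm up; its top lies 6 mm below the pan's rim
- screen (a point): centre of the logger's screen (pale green in a black frame, 42 x 36 mm), on the +x face: 15 mm in x and 30 mm in z from the logger's origin; same axes as the logger, x points out of the screen
- reader: reader camera stand, fixed on the table at the right of the pan: steel foot 130 x 110 mm, upright column 24 x 30 mm and 307 mm tall, carrying a white camera head. Origin: centre of the column at the table; x is the direction in which the lens looks (level), z up
- lens (a point): front centre of the reader's lens (black barrel 42 mm across, on a white head 60 mm wide and 54 mm high), 90 mm ahead of the column's axis and 180 to 240 mm above the table (head height differs each time and stays clamped). Its x axis points out of the lens along its level line of sight, z up
- pot_red: small sealed sauce pot, 40 mm across, 38 mm tall, white with a red lid; stands in a corner of the pan; origin: centre of its underside
- pot_green: the same with a green lid, in the opposite corner of the pan
- can: drinks can, 66 mm across, 115 mm tall, silver with a red band, standing on the table beyond the pan; origin: centre of its underside
- jar: amber glass jar, 72 mm across, 100 mm tall, standing on the table beyond the pan; origin: centre of its underside
- jar_small: green glass jar, 56 mm across, 75 mm tall, standing beyond the reader on the table; origin: centre of its underside
- bottle: yellow squeeze bottle with a red cap, 60 mm across, 170 mm tall, standing on the table beyond the pan, to the left; origin: centre of its underside
Not all that is in view belongs to the job. What is shaped like the lid but purple or yellow is not meant.

How it is judged:
On the way, in this order (a step that is already met when the one before it is completed fails the run):
1. the lid is lifted clear of the pan (z of lid in the frame of pan above 0.11 m and contact force between lid and pan below 0.1 N), for 0.1 s.
2. the lid lies flat, handle up, in the middle of the board, let go (horizontal distance between lid and board below 0.05 m and angle between lid's own z axis and vertical below 0.08 rad and z of lid in the frame of board between 0.006 and 0.018 m and contact force between the fingers and lid below 0.1 N and linear speed of lid below 0.02 m/s), for 0.2 s.
3. the logger is lifted out of the pan by the gripper (height (world z) of logger above 0.105 m and contact force between the fingers and logger above 1 N), for 0.1 s.
At the end, for the whole second after the job is handed in: logger held still in the gripper, nothing else carrying it; screen centre 150+-30 mm before the lens, within 20 mm sideways and in height, facing it within 0.2 rad, upright within 0.2 rad; lid flat on the board, handle up, let go, centre within 50 mm of the board's (all of step 2 and x of screen in the frame of lens between 0.12 and 0.18 m and y of screen in the frame of lens between -0.02 and 0.02 m and z of screen in the frame of lens between -0.02 and 0.02 m and x of lens in the frame of logger above 0 m and angle between the x axis of logger and the x axis of lens, either way round below 0.2 rad and angle between logger's own z axis and vertical below 0.2 rad and contact force between the fingers and logger above 2 N and height (world z) of logger above 0.12 m and linear speed of logger below 0.02 m/s and angular speed of logger below 0.15 rad/s and contact force between logger and reader below 0.1 N and contact force between logger and pan below 0.1 N); the arm keeps its last pose, push and grip.
It fails at once if the reader is touched (contact force between any of the arm, the fingers, logger, lid and reader above 0.5 N).
It fails at once if another item is moved by more than 30 mm or tipped (distance of any of pot_red, pot_green, can, jar, jar_small, bottle from where it was at the start of the episode above 0.03 m or angle between any of pot_red, pot_green, can, jar, jar_small, bottle's own z axis and vertical above 0.5 rad).
It also fails if it takes over 58 s, if anything falls off the work surface, if the arm or the gripper's body presses on something with over 40 N, if the wrist force passes 120 N, or if a joint passes its speed limit or range.

## Robot

A 6-joint arm with a two-finger parallel gripper is mounted at the origin on the work surface. World frame = base frame: x ahead of the robot, y to its left, z up, the work surface at z = 0. Lengths are in m, angles in rad, forces in N, time in s.
With the tool pointing down it reaches from about 0.35 to 0.95 m from the base axis. Payload 17.4 kg.
Tool frame: the origin (TCP) lies at the very end of the fingers, on their centre line; the grasp point (between the pads) lies 19 mm behind it; z points along the fingers, x is the direction in which the jaws open and shut, and the axes are right-handed (so a half turn about z gives the same grasp; the last joint's range is limited). The gripper opens to 93 mm and grips with 3 to 60 N. Pads are 15 mm wide; open, the fingers measure 128 mm over their backs; the gripper's body (75 mm by 188 mm) begins 65 mm behind the grasp point.
Start: joints at [-1.154, 0.116, 1.442, -0, 1.584, -0.038], TCP at [0.297, -0.606, 0.219] pointing down, gripper open.
Joint ranges: [-2.83, 2.83], [-0.83, 2.19], [0.07, 2.5], [-1.14, 4.28], [0.01, 3], [-2.97, 2.97]. Speed limits (rad/s): [1.89, 1.89, 2.22, 3.14, 3.14, 3.14].

## Interface

Orientations are given as a unit quaternion [w, x, y, z].
In Python, from station import bot gives the robot as it stands.
- The arm moves only by the tool send_rows, never from a script. Its argument "motion" is a list of rows, each an object with "rotation": the turn, a rotation vector about the tool's x, y, z in rad, a list of three; "dp": the shift along the tool's x, y, z in m, a list of three; "jaw": the closure, from 0 (fully open) to 1 (shut). A call has 1 to 12 rows; each row is the pose to reach, as a shift and turn from the pose commanded when the call began, along the tool's axes at that moment; what a row does not reach only later rows make up. A row lasts 1/10 s, in which the tool goes at most 50 mm and 8.59 degrees, less where a joint would pass 70% of its speed; a pose out of reach is approached as far as the arm can. A call with a gripper value outside its range is refused whole. The fingers move at their own pace and stop on an object; "squeeze" is the grip in N (left out, the last holds). Time passes only in rows, so rows that repeat a pose let the fingers close. It gives the time, the measured TCP pose, the force and the opening at its end, in the units of the state.
- bot.sense(): the state, without advancing time (a new reading comes with each control period).
- bot.get_image(name): name is "scene" or "top" or "wrist"; returns a dict with "color" (384x512x3 uint8, red, green, blue), "range_z" (384x512 float32, m along the optical axis (not along the pixel's ray), 0 where there is no reading), "intrinsics" (3x3 intrinsics, pixels), "dist_coeffs" ([k1, k2, p1, p2, k3] as OpenCV has them; the pictures are not rectified), "origin" and "rotation" of the camera in the world; the wrist camera has in their place "T_tool_cam" (4x4, takes a point from camera to tool coordinates, whose origin is the TCP and whose axes are the tool frame's). Camera axes: x right, y down, z forward; pixel columns grow to the right and rows downward; lengths in m; the calibration is good to about 2 mm. A picture is of the moment at which its call begins: read the wrist's pose just before it.
- bot.close_job(): hands the job in, once; it reports no verdict.
The state is a dict: "time_s": time; "joints": joint angles; "qvel": joint speeds; "tau": joint torques, N m; "ee_pos": TCP position; "orientation": TCP orientation; "contact_force": force on the tool from outside, world axes, zero at the start; "wrist_torque": the same for the moment, N m; "width": opening from 0.0 (shut) to 1.0 (fully open).
Only numpy, scipy, OpenCV 4.12 (cv2) and the standard library are available. Lean on these libraries where they do the work, as an engineer would, in place of code of your own. Each camera call takes 0.05 s, during which the arm holds its last target. There are 200 camera calls.

## Working session

There is one attempt and no reset: what is moved stays moved. The work goes in short steps, Python scripts to look and compute and a tool call to move; the robot and the scene stay as the last step left them, time stands still between calls to the robot, and variables do not carry over. Pictures are saved under pics/ and viewed, about 8 in all and at most 12, crops included, and the job is handed in when it is done.

Besides the shell and the picture viewer there is one more tool, called as a command line: name --argument value ..., lists and objects as JSON in quotes. send_rows: Moves the arm, as the interface text tells. Its arguments: {"type":"object","properties":{"motion":{"type":"array","items":{"type":"object","properties":{"rotation":{"type":"array","items":{"type":"number"}},"dp":{"type":"array","items":{"type":"number"}},"jaw":{"type":"number"}}}},"squeeze":{"type":"number"}},"required":["motion"]}

```bash
mkdir -p pics; ls; cat > h.py <<'E'
import numpy as np, cv2
from scipy.spatial.transform import Rotation as R
from station import bot
def state():
    s=bot.sense(); q=s['orientation']
    return s,np.array(s['ee_pos']),R.from_quat([q[1],q[2],q[3],q[0]]).as_matrix()
def shot(name):
    s,p,Rt=state(); im=bot.get_image(name)
    if name=='wrist':
        T=np.eye(4);T[:3,:3]=Rt;T[:3,3]=p;T=T@np.array(im['T_tool_cam']);o,Rc=T[:3,3],T[:3,:3]
    else:
        o=np.array(im['origin']);Rc=np.array(im['rotation'])
        if Rc.shape!=(3,3): print('rot',Rc); Rc=R.from_quat([Rc[1],Rc[2],Rc[3],Rc[0]]).as_matrix()
    im['o'],im['R']=o,Rc
    return im
def rays(im,px):
    u=cv2.undistortPoints(np.array(px,float).reshape(-1,1,2),np.array(im['intrinsics'],float),np.array(im['dist_coeffs'],float)).reshape(-1,2)
    return np.c_[u,np.ones(len(u))]
def depthpts(im,px):
    px=np.array(px).reshape(-1,2); z=im['range_z'][px[:,1].astype(int),px[:,0].astype(int)]
    return im['o']+(rays(im,px)*z[:,None])@im['R'].T
def plane(im,px,h):
    d=rays(im,px)@im['R'].T
    return im['o']+d*((h-im['o'][2])/d[:,2])[:,None]
def save(im,n): cv2.imwrite('pics/'+n,im['color'][:,:,::-1])
def cloud(im):
    v,u=np.mgrid[:384,:512]; return depthpts(im,np.c_[u.ravel(),v.ravel()]).reshape(384,512,3)
def tool(d):  # world vector -> tool axes
    return state()[2].T@np.array(d)
E
python3 - <<'E'
from h import *
a=shot('scene');b=shot('top')
cv2.imwrite('pics/1.png',np.vstack([a['color'],b['color']])[:,:,::-1])
for i in (a,b): print(i['o'],i['R'].round(3).tolist(),i['dist_coeffs'],i['intrinsics'])
np.savez('first.npz',sc=cloud(a),tc=cloud(b),ac=a['color'],bc=b['color'])
print(bot.sense())
E
```

```text
pics
rot [-0.29647601  0.83465048  0.43790787 -0.15393912]
rot [-0.03257334  0.71492415 -0.69699572  0.04493774]
[ 1.05932423 -0.50167486  0.96800692] [[0.569, 0.64, -0.517], [0.822, -0.441, 0.36], [0.003, -0.63, -0.777]] [-0.08368334  0.          0.          0.          0.        ] [[355.69198774   0.         257.57552825]
 [  0.         355.69198774 192.61557311]
 [  0.           0.           1.        ]]
[ 0.33350509 -0.08672393  1.74272055] [[0.024, -0.994, 0.11], [-1.0, -0.026, -0.016], [0.019, -0.109, -0.994]] [-0.19692351  0.          0.          0.          0.        ] [[488.14725346   0.         254.30171061]
 [  0.         488.14725346 196.27530751]
 [  0.           0.           1.        ]]
{'time_s': 0.1, 'joints': array([-1.15380154e+00,  1.16425221e-01,  1.44216956e+00,  2.39944822e-05,
        1.58399079e+00, -3.78117783e-02]), 'qvel': array([-0.00100416, -0.00015769, -0.00275636, -0.00079691,  0.00130259,
       -0.00021128]), 'tau': array([ 2.67008101e-03, -7.22892380e+01, -6.23867154e+01,  7.82915158e-02,
        2.27855175e-02, -7.72603971e-05]), 'ee_pos': array([ 0.29644177, -0.60623121,  0.21800558]), 'orientation': array([-2.88529561e-04,  8.48318475e-01, -5.29486088e-01, -4.04183841e-04]), 'contact_force': array([1.37176961, 0.93399491, 0.03038734]), 'wrist_torque': array([ 0.00170378,  0.00507222, -0.0046041 ]), 'width': 0.9998990602905865}
```

```bash
python3 -c "
import cv2;a=cv2.imread('pics/1.png');cv2.imwrite('pics/1b.png',cv2.resize(a,(800,1200))[:600]);cv2.imwrite('pics/1c.png',cv2.resize(a,(800,1200))[600:])"
```

```text
(no output)
```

View pics/1b.png

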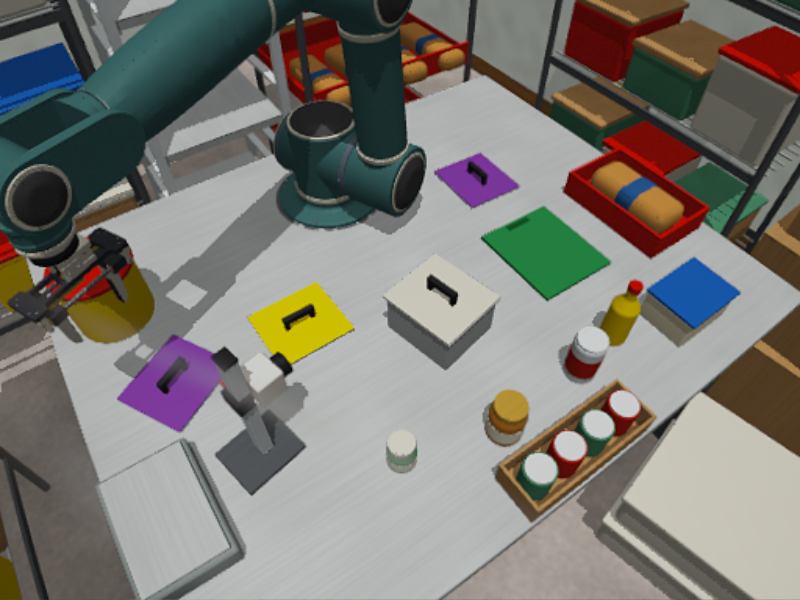

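View pics/1c.png

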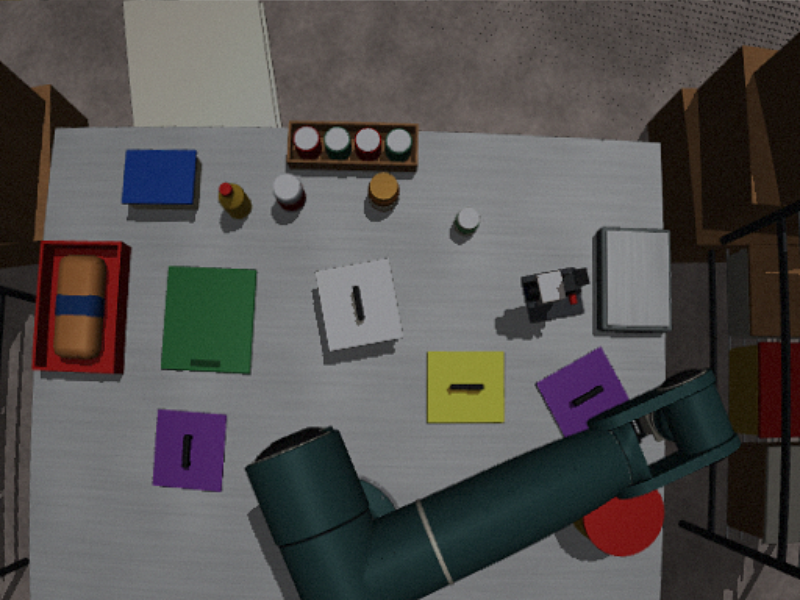

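In the scene view (800x600) the white lid is on the pan at (440,290). The decoys are the yellow lid (300,320), the purple lids (172,382) and (477,178), and the blue box (693,290). The board is at (547,252). The reader's foot is at (262,455), with its head at (265,378) and lens at (283,363), looking left (+y). In the top view the white lid is at (358,303).

```bash
python3 - <<'E'
from h import *
f=np.load('first.npz')
def rect(P,n):
    r=cv2.minAreaRect((P[:,:2]*1000).astype(np.float32)); print(n,len(P),'c',np.round(r[0],1),'size',np.round(r[1],1),'ang',round(r[2],1),'z',np.percentile(P[:,2],[1,10,50,90,99]).round(3))
    return r
for c,k,nm in (('sc','ac','scene'),('tc','bc','top')):
    C=f[c];I=f[k];hsv=cv2.cvtColor(I,cv2.COLOR_RGB2HSV)
    x,y,z=C[...,0],C[...,1],C[...,2]
    m=(hsv[...,0]>50)&(hsv[...,0]<80)&(hsv[...,1]>120)&(z<.03)&(z>0)&(y>.1)
    m=cv2.morphologyEx(m.astype(np.uint8),cv2.MORPH_OPEN,np.ones((3,3)))>0
    rect(C[m],nm+' board')
    m=(z>.09)&(z<.12)&(abs(y+.0)<.25)&(x>.3)&(x<.8)&(hsv[...,1]<60)&(hsv[...,2]>90)
    m=cv2.morphologyEx(m.astype(np.uint8),cv2.MORPH_OPEN,np.ones((3,3)))
    n,l,st,ce=cv2.connectedComponentsWithStats(m)
    for i in np.argsort(-st[1:,4])[:2]+1:
        if st[i,4]>200: r=rect(C[l==i],nm+' lid %s'%ce[i].round()); Q=r
    P=C[(z>.12)&(z<.15)&(np.hypot(x-Q[0][0]/1000,y-Q[0][1]/1000)<.07)]
    if len(P)>10: rect(P,nm+' handle')
    m=(z>.13)&(z<.4)&(x>.4)&(x<.85)&(y<-.25)&(y>-.65)
    P=C[m]; print(nm,'reader',len(P),P.min(0).round(3),P.max(0).round(3))
    w=m&(hsv[...,2]>120)&(hsv[...,1]<50)
    rect(C[w],nm+' white head')
    d=m&(hsv[...,2]<60)
    for zz in np.arange(.14,.36,.02):
        q=C[d&(z>zz)&(z<zz+.02)]
        if len(q): print('  dark',round(zz,2),len(q),q.min(0).round(3),q.max(0).round(3))
    m=(z<.03)&(z>.005)&(x>.4)&(x<.85)&(y<-.25)&(y>-.65)&(hsv[...,2]<110)&(hsv[...,1]<60)
    if m.sum()>20: rect(C[m],nm+' foot?')
E
```

```text
scene board 2661 c [347. 701.] size [ 284.2 1088. ] ang 19.5 z [0.004 0.01  0.013 0.016 0.025]
scene lid [282. 191.] 2148 c [517.8 -29.3] size [179.9 165.2] ang 12.4 z [0.099 0.102 0.105 0.107 0.108]
scene lid [378. 219.] 354 c [772.7 135.6] size [63.2 59.4] ang 74.2 z [0.092 0.102 0.115 0.117 0.118]
scene reader 1493 [ 0.52 -0.49  0.13] [ 0.587 -0.374  0.31 ]
scene white head 538 c [ 554.6 -440.2] size [65. 97.] ang 3.9 z [0.174 0.197 0.223 0.225 0.279]
  dark 0.14 1 [ 0.562 -0.476  0.146] [ 0.562 -0.476  0.146]
  dark 0.16 1 [ 0.573 -0.473  0.165] [ 0.573 -0.473  0.165]
  dark 0.18 48 [ 0.556 -0.487  0.182] [ 0.585 -0.374  0.2  ]
  dark 0.2 119 [ 0.53  -0.488  0.2  ] [ 0.586 -0.375  0.22 ]
  dark 0.3 133 [ 0.543 -0.478  0.301] [ 0.578 -0.45   0.31 ]
scene foot? 1529 c [ 602.1 -511. ] size [213.1 295.7] ang 76.4 z [0.007 0.01  0.013 0.016 0.028]
top board 3656 c [485.7 320.3] size [209.  238.3] ang 89.1 z [0.003 0.007 0.012 0.017 0.022]
top lid [229. 194.] 2345 c [519.5 -28.8] size [177.6 162.6] ang 11.8 z [0.095 0.099 0.104 0.109 0.113]
top handle 93 c [518.2 -28.9] size [73.2 13.6] ang 11.9 z [0.128 0.133 0.138 0.143 0.146]
top reader 707 [ 0.518 -0.486  0.174] [ 0.585 -0.371  0.317]
top white head 231 c [ 552.3 -422.8] size [56.5 49.3] ang 13.1 z [0.217 0.22  0.224 0.228 0.231]
  dark 0.16 5 [ 0.518 -0.428  0.174] [ 0.574 -0.391  0.179]
  dark 0.18 39 [ 0.518 -0.482  0.181] [ 0.57  -0.371  0.2  ]
  dark 0.2 158 [ 0.518 -0.486  0.2  ] [ 0.584 -0.371  0.22 ]
  dark 0.22 40 [ 0.523 -0.473  0.22 ] [ 0.581 -0.376  0.236]
  dark 0.24 21 [ 0.543 -0.471  0.24 ] [ 0.573 -0.451  0.26 ]
  dark 0.26 21 [ 0.544 -0.471  0.262] [ 0.571 -0.45   0.279]
  dark 0.28 21 [ 0.545 -0.473  0.281] [ 0.571 -0.449  0.3  ]
  dark 0.3 82 [ 0.544 -0.476  0.3  ] [ 0.577 -0.45   0.317]
top foot? 634 c [ 558.  -457.1] size [318.6 383.5] ang 4.4 z [0.005 0.006 0.012 0.02  0.029]
```

```bash
python3 - <<'E'
from h import *
f=np.load('first.npz')
for c in ('sc','tc'):
    C=f[c];x,y,z=C[...,0],C[...,1],C[...,2]
    P=C[(z>.17)&(z<.24)&(x>.48)&(x<.62)&(y>-.40)&(y<-.3)]
    print('barrel',len(P),P.min(0).round(3),P.max(0).round(3),P.mean(0).round(3))
    P=C[(z>.21)&(z<.24)&(x>.48)&(x<.62)&(y>-.45)&(y<-.398)]
    r=cv2.minAreaRect((P[:,:2]*1000).astype(np.float32));print('headtop',r,np.percentile(P[:,2],[5,50,95]))
    P=C[(z>.255)&(z<.315)&(x>.48)&(x<.62)&(y>-.5)&(y<-.42)]
    r=cv2.minAreaRect((P[:,:2]*1000).astype(np.float32));print('col',r,)
    P=C[(z>.008)&(z<.06)&(x>.46)&(x<.68)&(y>-.56)&(y<-.35)]; print(len(P))
print(tool([.2216,.577,.11]), bot.sense()['time_s'])
E
```

```text
barrel 155 [ 0.527 -0.4    0.179] [ 0.579 -0.374  0.226] [ 0.556 -0.389  0.211]
headtop ((552.9043579101562, -421.8721618652344), (60.00567626953125, 55.16659927368164), 11.803468704223633) [0.21418668 0.22325241 0.22582018]
col ((560.4149780273438, -465.1982116699219), (34.30801773071289, 27.146188735961914), 12.178147315979004)
1448
barrel 150 [ 0.522 -0.4    0.174] [ 0.577 -0.371  0.232] [ 0.547 -0.386  0.212]
headtop ((551.7228393554688, -423.9161376953125), (62.47321319580078, 54.502838134765625), 8.274141311645508) [0.21694099 0.22373687 0.22956285]
col ((561.1041259765625, -463.525634765625), (32.31829833984375, 24.79660415649414), 10.738920211791992)
485
[-0.42110799 -0.45254985 -0.10955477] 0.1
```

send_rows --motion '[{"dp": [-0.02, -0.022, -0.045], "rotation": [0, 0, 0.02], "jaw": 0}, {"dp": [-0.05, -0.054, -0.075], "rotation": [0, 0, 0.05], "jaw": 0}, {"dp": [-0.08, -0.086, -0.095], "rotation": [0, 0, 0.08], "jaw": 0}, {"dp": [-0.112, -0.12, -0.11], "rotation": [0, 0, 0.11], "jaw": 0}, {"dp": [-0.145, -0.155, -0.11], "rotation": [0, 0, 0.14], "jaw": 0}, {"dp": [-0.178, -0.19, -0.11], "rotation": [0, 0, 0.17], "jaw": 0}, {"dp": [-0.21, -0.225, -0.11], "rotation": [0, 0, 0.2], "jaw": 0}, {"dp": [-0.243, -0.26, -0.11], "rotation": [0, 0, 0.22], "jaw": 0}, {"dp": [-0.275, -0.295, -0.11], "rotation": [0, 0, 0.246], "jaw": 0}, {"dp": [-0.308, -0.33, -0.11], "rotation": [0, 0, 0.246], "jaw": 0}, {"dp": [-0.34, -0.365, -0.11], "rotation": [0, 0, 0.246], "jaw": 0}, {"dp": [-0.373, -0.4, -0.11], "rotation": [0, 0, 0.246], "jaw": 0}]'

```text
time_s: 1.3
ee_pos: [0.4922, -0.0937, 0.3286]
orientation: [-0.0, 0.777, -0.63, 0.0]
contact_force: [0.1, -0.7, 0.4]
width: 1.002
```

send_rows --motion '[{"dp": [-0.03, -0.02, 0.03], "jaw": 0}, {"dp": [-0.058, -0.039, 0.06], "jaw": 0}, {"dp": [-0.058, -0.039, 0.08], "jaw": 0}, {"dp": [-0.058, -0.039, 0.08], "jaw": 0}]'

```text
invalid input at $.motion[0]: expected keys rotation, dp, jaw
```

```bash
python3 - <<'E'
from h import *
im=shot('wrist');save(im,'2.png');C=cloud(im);x,y,z=C[...,0],C[...,1],C[...,2]
s,p,Rt=state();print(s['time_s'],p.round(4),Rt.round(3).tolist(),im['o'])
m=(z>.122)&(z<.145)&(np.hypot(x-.518,y+.029)<.08)
P=C[m];r=cv2.minAreaRect((P[:,:2]*1000).astype(np.float32));print(len(P),r,np.percentile(P[:,2],[5,50,95]))
m=(z>.095)&(z<.112)&(np.hypot(x-.518,y+.029)<.14)
P=C[m];r=cv2.minAreaRect((P[:,:2]*1000).astype(np.float32));print(len(P),r,np.percentile(P[:,2],[5,50,95]))
E
```

```text
1.35 [ 0.4938 -0.0884  0.3283] [[0.211, -0.978, 0.0], [-0.978, -0.211, 0.002], [-0.002, -0.001, -1.0]] [ 0.56347861 -0.07910541  0.49468087]
683 ((517.3607177734375, -27.691343307495117), (72.45573425292969, 14.256242752075195), 12.033543586730957) [0.13138041 0.13777322 0.13918446]
14186 ((518.3676147460938, -27.283340454101562), (178.4669189453125, 162.75779724121094), 11.89189338684082) [0.10275774 0.10412591 0.10543638]
```

View pics/2.png

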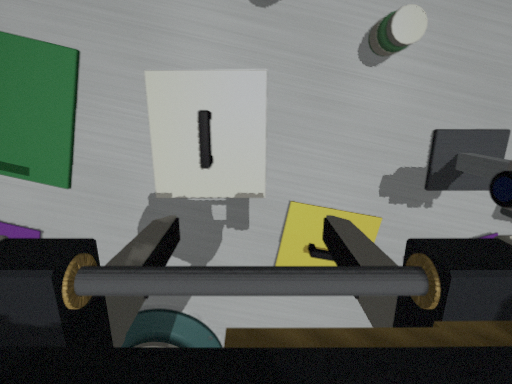

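The wrist view shows the white lid at (208,135) with its handle at (205,140). The decoys are the yellow lid (330,240) and the purple lid's edge (15,233). The choice agrees with the description: plate 178 x 163 mm at z 0.104, handle bar 72 x 14 mm at (0.518, -0.028).

send_rows --motion '[{"dp": [-0.03, -0.02, 0.03], "rotation": [0, 0, 0], "jaw": 0}, {"dp": [-0.058, -0.039, 0.07], "rotation": [0, 0, 0], "jaw": 0}, {"dp": [-0.058, -0.039, 0.11], "rotation": [0, 0, 0], "jaw": 0}, {"dp": [-0.058, -0.039, 0.14], "rotation": [0, 0, 0], "jaw": 0}, {"dp": [-0.058, -0.039, 0.16], "rotation": [0, 0, 0], "jaw": 0}, {"dp": [-0.058, -0.039, 0.168], "rotation": [0, 0, 0], "jaw": 0}, {"dp": [-0.058, -0.039, 0.168], "rotation": [0, 0, 0], "jaw": 0}]'

```text
time_s: 2.05
ee_pos: [0.5178, -0.0308, 0.16]
orientation: [0.0, 0.777, -0.63, -0.001]
contact_force: [0.4, -0.3, 0.2]
width: 1.002
```

```bash
python3 - <<'E'
from h import *
s,p,Rt=state();print(s['time_s'],p.round(4),Rt.round(3).tolist(), tool(np.array([.518,-.028,.111])-p))
E
```

```text
2.05 [ 0.5178 -0.0308  0.16  ] [[0.207, -0.978, -0.001], [-0.978, -0.207, 0.0], [-0.0, 0.001, -1.0]] [-0.00266781 -0.00087297  0.04896248]
```

send_rows --motion '[{"dp": [-0.003, -0.001, 0.02], "rotation": [0, 0, 0], "jaw": 0}, {"dp": [-0.003, -0.001, 0.04], "rotation": [0, 0, 0], "jaw": 0}, {"dp": [-0.003, -0.001, 0.049], "rotation": [0, 0, 0], "jaw": 0}, {"dp": [-0.003, -0.001, 0.049], "rotation": [0, 0, 0], "jaw": 0.6}, {"dp": [-0.003, -0.001, 0.049], "rotation": [0, 0, 0], "jaw": 1}, {"dp": [-0.003, -0.001, 0.049], "rotation": [0, 0, 0], "jaw": 1}, {"dp": [-0.003, -0.001, 0.049], "rotation": [0, 0, 0], "jaw": 1}, {"dp": [-0.003, -0.001, 0.049], "rotation": [0, 0, 0], "jaw": 1}, {"dp": [-0.003, -0.001, 0.049], "rotation": [0, 0, 0], "jaw": 1}, {"dp": [-0.003, -0.001, 0.049], "rotation": [0, 0, 0], "jaw": 1}]' --squeeze 25

```text
time_s: 3.05
ee_pos: [0.5185, -0.0276, 0.1118]
orientation: [-0.0, 0.777, -0.63, 0.0]
contact_force: [-0.3, -0.3, 0.3]
width: 0.445
```

send_rows --motion '[{"dp": [0, 0, 0], "rotation": [0, 0, 0], "jaw": 1}, {"dp": [0, 0, 0], "rotation": [0, 0, 0], "jaw": 1}, {"dp": [0, 0, 0], "rotation": [0, 0, 0], "jaw": 1}, {"dp": [0, 0, 0], "rotation": [0, 0, 0], "jaw": 1}, {"dp": [0, 0, 0], "rotation": [0, 0, 0], "jaw": 1}, {"dp": [0, 0, 0], "rotation": [0, 0, 0], "jaw": 1}]'

```text
time_s: 3.65
ee_pos: [0.5185, -0.0276, 0.1116]
orientation: [-0.0, 0.777, -0.63, -0.0]
contact_force: [0.1, -0.4, -1.3]
width: 0.147
```

send_rows --motion '[{"dp": [0, 0, -0.01], "rotation": [0, 0, 0], "jaw": 1}, {"dp": [0, 0, -0.03], "rotation": [0, 0, 0], "jaw": 1}, {"dp": [0, 0, -0.055], "rotation": [0, 0, 0], "jaw": 1}, {"dp": [-0.01, -0.001, -0.08], "rotation": [0, 0, 0], "jaw": 1}, {"dp": [-0.04, -0.005, -0.09], "rotation": [0, 0, 0], "jaw": 1}, {"dp": [-0.085, -0.01, -0.09], "rotation": [0, 0, 0], "jaw": 1}, {"dp": [-0.13, -0.015, -0.09], "rotation": [0, 0, 0], "jaw": 1}, {"dp": [-0.175, -0.02, -0.09], "rotation": [0, 0, 0], "jaw": 1}, {"dp": [-0.22, -0.026, -0.09], "rotation": [0, 0, 0], "jaw": 1}, {"dp": [-0.265, -0.031, -0.09], "rotation": [0, 0, 0], "jaw": 1}, {"dp": [-0.305, -0.035, -0.09], "rotation": [0, 0, 0], "jaw": 1}, {"dp": [-0.33, -0.038, -0.08], "rotation": [0, 0, 0], "jaw": 1}]'

```text
time_s: 4.85
ee_pos: [0.4869, 0.3059, 0.1933]
orientation: [-0.001, 0.777, -0.629, 0.0]
contact_force: [0.2, -0.0, -1.6]
width: 0.143
```

```bash
python3 - <<'E'
from h import *
s,p,Rt=state();print(s['time_s'],p.round(4),s['width'],s['contact_force'],s['joints'],tool(np.array([.486,.320,.0315])-p))
E
```

```text
4.85 [0.4869 0.3059 0.1933] 0.14301654358059127 [ 0.2418531  -0.02135213 -1.55772445] [ 5.16416900e-01 -9.55249032e-02  1.69564082e+00  3.39965374e-04
  1.53941562e+00  1.87677934e+00] [-0.01382257 -0.0017897   0.16181527]
```

send_rows --motion '[{"dp": [-0.012, -0.002, 0.03], "rotation": [0, 0, 0], "jaw": 1}, {"dp": [-0.015, -0.002, 0.07], "rotation": [0, 0, 0], "jaw": 1}, {"dp": [-0.015, -0.002, 0.11], "rotation": [0, 0, 0], "jaw": 1}, {"dp": [-0.015, -0.002, 0.14], "rotation": [0, 0, 0], "jaw": 1}, {"dp": [-0.015, -0.002, 0.154], "rotation": [0, 0, 0], "jaw": 1}, {"dp": [-0.015, -0.002, 0.159], "rotation": [0, 0, 0], "jaw": 1}, {"dp": [-0.015, -0.002, 0.161], "rotation": [0, 0, 0], "jaw": 1}, {"dp": [-0.015, -0.002, 0.161], "rotation": [0, 0, 0], "jaw": 1}]'

```text
time_s: 5.65
ee_pos: [0.4868, 0.3185, 0.0322]
orientation: [-0.001, 0.777, -0.63, 0.0]
contact_force: [-0.5, 0.2, -2.8]
width: 0.15
```

send_rows --motion '[{"dp": [0, 0, 0.001], "rotation": [0, 0, 0], "jaw": 1}, {"dp": [0, 0, 0.001], "rotation": [0, 0, 0], "jaw": 0.7}, {"dp": [0, 0, 0.001], "rotation": [0, 0, 0], "jaw": 0.5}, {"dp": [0, 0, 0.001], "rotation": [0, 0, 0], "jaw": 0.3}, {"dp": [0, 0, 0.001], "rotation": [0, 0, 0], "jaw": 0.3}, {"dp": [0, 0, 0.001], "rotation": [0, 0, 0], "jaw": 0}, {"dp": [0, 0, 0.001], "rotation": [0, 0, 0], "jaw": 0}, {"dp": [0, 0, 0.001], "rotation": [0, 0, 0], "jaw": 0}]'

```text
time_s: 6.45
ee_pos: [0.4861, 0.3182, 0.0296]
orientation: [0.0, 0.777, -0.63, -0.0]
contact_force: [0.2, -0.1, -0.1]
width: 0.702
```

send_rows --motion '[{"dp": [0, 0, -0.015], "rotation": [0, 0, 0], "jaw": 0}, {"dp": [0, 0, -0.05], "rotation": [0, 0, 0], "jaw": 0}, {"dp": [0, 0, -0.095], "rotation": [0, 0, 0], "jaw": 0}, {"dp": [0.01, 0.003, -0.14], "rotation": [0, 0, 0], "jaw": 0}, {"dp": [0.03, 0.01, -0.18], "rotation": [0, 0, 0], "jaw": 0}, {"dp": [0.065, 0.02, -0.21], "rotation": [0, 0, 0], "jaw": 0}, {"dp": [0.11, 0.033, -0.22], "rotation": [0, 0, 0], "jaw": 0}, {"dp": [0.155, 0.047, -0.22], "rotation": [0, 0, 0], "jaw": 0}, {"dp": [0.2, 0.061, -0.22], "rotation": [0, 0, 0], "jaw": 0}, {"dp": [0.245, 0.075, -0.22], "rotation": [0, 0, 0], "jaw": 0}, {"dp": [0.29, 0.088, -0.22], "rotation": [0, 0, 0], "jaw": 0}, {"dp": [0.332, 0.1, -0.22], "rotation": [0, 0, 0], "jaw": 0}]'

```text
time_s: 7.65
ee_pos: [0.4563, -0.0292, 0.2511]
orientation: [-0.0, 0.777, -0.63, 0.001]
contact_force: [0.8, -0.5, -0.9]
width: 1.001
```

send_rows --motion '[{"dp": [0, 0, 0], "rotation": [0, 0, 0], "jaw": 0}, {"dp": [0, 0, 0], "rotation": [0, 0, 0], "jaw": 0}, {"dp": [0, 0, 0], "rotation": [0, 0, 0], "jaw": 0}]'

```text
time_s: 7.95
ee_pos: [0.4571, -0.0267, 0.2503]
orientation: [-0.0, 0.777, -0.629, 0.0]
contact_force: [-0.4, 0.7, 0.2]
width: 1.001
```

```bash
python3 - <<'E'
from h import *
im=shot('wrist');save(im,'3.png');C=cloud(im);x,y,z=C[...,0],C[...,1],C[...,2]
np.savez('w3.npz',C=C,I=im['color'])
s,p,Rt=state();print(s['time_s'],p.round(4),Rt.round(3).tolist(),im['o'],s['joints'])
h=cv2.cvtColor(im['color'],cv2.COLOR_RGB2HSV)
pan=(abs(x-.518)<.085)&(abs(y+.028)<.085)
o=pan&(h[...,0]<22)&(h[...,1]>120)
for lo,hi in ((.088,.1),(.055,.066)):
    P=C[o&(z>lo)&(z<hi)]
    if len(P)>10: print(lo,len(P),cv2.minAreaRect((P[:,:2]*1000).astype(np.float32)),np.median(P[:,2]))
print(np.histogram(z[o],np.arange(0,.12,.01)))
t=shot('top');C=cloud(t);x,y,z=C[...,0],C[...,1],C[...,2]
m=(np.hypot(x-.486,y-.318)<.14)&(z>.015)&(cv2.cvtColor(t['color'],cv2.COLOR_RGB2HSV)[...,1]<60)
P=C[m];print('lid',len(P),cv2.minAreaRect((P[:,:2]*1000).astype(np.float32)),np.median(P[:,2]))
E
```

```text
8.0 [ 0.4571 -0.0264  0.2501] [[0.209, -0.978, 0.0], [-0.978, -0.209, 0.0], [-0.0, -0.0, -1.0]] [ 0.52830631 -0.01210205  0.41641959] [-1.13526251e-01 -3.75027568e-01  1.83598427e+00  1.91779407e-04
  1.68031501e+00  1.24717847e+00]
0.088 473 ((522.68505859375, -23.243606567382812), (19.903663635253906, 30.03458023071289), 71.695068359375) 0.09395037761995395
0.055 518 ((522.9579467773438, -23.52267074584961), (29.19246482849121, 52.98715591430664), 71.9752197265625) 0.05987526450251332
(array([  4,   1,   3,  10, 779, 283, 236,   2,   3, 472,   0]), array([0.  , 0.01, 0.02, 0.03, 0.04, 0.05, 0.06, 0.07, 0.08, 0.09, 0.1 ,
       0.11]))
rot [-0.03257334  0.71492415 -0.69699572  0.04493774]
lid 2129 ((503.81781005859375, 319.3980407714844), (230.32632446289062, 169.33738708496094), 12.292006492614746) 0.02442065044520514
```

View pics/3.png

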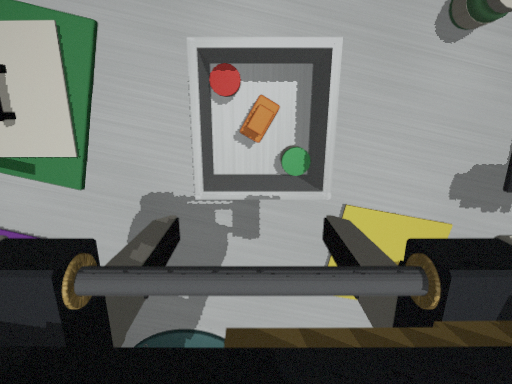

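The wrist view shows the open pan. The red pot is at (225,80), the green pot at (295,161), and the orange logger at (260,118) with its tab turned. The white lid lies flat on the board at the left (30,90).

send_rows --motion '[{"dp": [0.003, -0.02, 0.02], "rotation": [0, 0, 0.13], "jaw": 0.2}, {"dp": [0.006, -0.04, 0.05], "rotation": [0, 0, 0.26], "jaw": 0.35}, {"dp": [0.011, -0.065, 0.08], "rotation": [0, 0, 0.4], "jaw": 0.35}, {"dp": [0.011, -0.065, 0.11], "rotation": [0, 0, 0.526], "jaw": 0.35}, {"dp": [0.011, -0.065, 0.12], "rotation": [0, 0, 0.526], "jaw": 0.35}, {"dp": [0.011, -0.065, 0.12], "rotation": [0, 0, 0.526], "jaw": 0.35}, {"dp": [0.011, -0.065, 0.12], "rotation": [0, 0, 0.526], "jaw": 0.35}]'

```text
time_s: 8.75
ee_pos: [0.5233, -0.0243, 0.1313]
orientation: [0.001, -0.588, 0.809, -0.001]
contact_force: [0.4, -0.5, 0.5]
width: 0.655
```

```bash
python3 - <<'E'
from h import *
s,p,Rt=state();print(s['time_s'],p.round(4),Rt.round(3).tolist(),s['width'],tool(np.array([.5228,-.0234,.064])-p), np.degrees(np.arctan2(Rt[1,0],Rt[0,0])))
t=shot('top');C=cloud(t);x,y,z=C[...,0],C[...,1],C[...,2]
m=(np.hypot(x-.486,y-.318)<.11)&(z>.018)&(z<.032)&(cv2.cvtColor(t['color'],cv2.COLOR_RGB2HSV)[...,1]<60)
m=cv2.morphologyEx(m.astype(np.uint8),cv2.MORPH_OPEN,np.ones((5,5)))>0
P=C[m];print('lid',len(P),cv2.minAreaRect((P[:,:2]*1000).astype(np.float32)),np.median(P[:,2]))
E
```

```text
8.75 [ 0.5233 -0.0243  0.1313] [[-0.308, -0.951, 0.002], [-0.951, 0.308, -0.0], [-0.0, -0.002, -1.0]] 0.654839837173907 [-0.00063719  0.0008411   0.0672787 ] -107.95903670332078
rot [-0.03257334  0.71492415 -0.69699572  0.04493774]
lid 853 ((484.3219299316406, 316.25433349609375), (170.29507446289062, 157.4186553955078), 4.975032329559326) 0.02455450073565224
```

send_rows --motion '[{"dp": [0, 0.001, 0.025], "rotation": [0, 0, 0], "jaw": 0.35}, {"dp": [0, 0.001, 0.05], "rotation": [0, 0, 0], "jaw": 0.35}, {"dp": [0, 0.001, 0.063], "rotation": [0, 0, 0], "jaw": 0.35}, {"dp": [0, 0.001, 0.067], "rotation": [0, 0, 0], "jaw": 0.35}, {"dp": [0, 0.001, 0.067], "rotation": [0, 0, 0], "jaw": 1}, {"dp": [0, 0.001, 0.067], "rotation": [0, 0, 0], "jaw": 1}, {"dp": [0, 0.001, 0.067], "rotation": [0, 0, 0], "jaw": 1}, {"dp": [0, 0.001, 0.067], "rotation": [0, 0, 0], "jaw": 1}, {"dp": [0, 0.001, 0.067], "rotation": [0, 0, 0], "jaw": 1}, {"dp": [0, 0.001, 0.067], "rotation": [0, 0, 0], "jaw": 1}, {"dp": [0, 0.001, 0.067], "rotation": [0, 0, 0], "jaw": 1}, {"dp": [0, 0.001, 0.067], "rotation": [0, 0, 0], "jaw": 1}]' --squeeze 30

```text
time_s: 10.0
ee_pos: [0.522, -0.0243, 0.0627]
orientation: [0.0, -0.587, 0.81, -0.0]
contact_force: [-0.6, 1.4, 1.1]
width: 0.214
```

send_rows --motion '[{"dp": [0, 0, -0.01], "rotation": [0, 0, 0], "jaw": 1}, {"dp": [0, 0, -0.03], "rotation": [0, 0, 0], "jaw": 1}, {"dp": [0, 0, -0.06], "rotation": [0, 0, 0], "jaw": 1}, {"dp": [0, 0, -0.09], "rotation": [0, 0, 0], "jaw": 1}, {"dp": [0, 0, -0.12], "rotation": [0, 0, 0], "jaw": 1}, {"dp": [0, 0, -0.145], "rotation": [0, 0, 0], "jaw": 1}, {"dp": [0, 0, -0.16], "rotation": [0, 0, 0], "jaw": 1}, {"dp": [0, 0, -0.165], "rotation": [0, 0, 0], "jaw": 1}, {"dp": [0, 0, -0.165], "rotation": [0, 0, 0], "jaw": 1}]'

```text
time_s: 10.9
ee_pos: [0.522, -0.0243, 0.2276]
orientation: [0.0, -0.587, 0.81, -0.0]
contact_force: [0.1, -0.3, -2.0]
width: 0.217
```

```bash
python3 - <<'E'
from h import *
a=shot('scene'); save(a,'4.png')
w=shot('wrist');C=cloud(w);x,y,z=C[...,0],C[...,1],C[...,2]
h=cv2.cvtColor(w['color'],cv2.COLOR_RGB2HSV)
def head(C,h,n):
    x,y,z=C[...,0],C[...,1],C[...,2]
    for nm,m in (('headtop',(z>.215)&(z<.232)&(y>-.46)&(y<-.395)&(x>.48)&(x<.62)),('barrel',(z>.16)&(z<.24)&(y>-.393)&(y<-.33)&(x>.48)&(x<.62)),('foot',(z>.006)&(z<.03)&(y>-.56)&(y<-.36)&(x>.46)&(x<.68)&(h[...,2]<110))):
        P=C[m]
        if len(P)>20: print(n,nm,len(P),cv2.minAreaRect((P[:,:2]*1000).astype(np.float32)),np.percentile(P[:,2],[5,50,95]),P.min(0),P.max(0))
head(C,h,'wrist'); head(cloud(a),cv2.cvtColor(a['color'],cv2.COLOR_RGB2HSV),'scene')
t=shot('top'); head(cloud(t),cv2.cvtColor(t['color'],cv2.COLOR_RGB2HSV),'top')
s,p,Rt=state();print(s['time_s'],p.round(4),s['width'],s['contact_force'],tool([.5097-p[0],-.2143-p[1],.226-p[2]]))
E
```

```text
rot [-0.29647601  0.83465048  0.43790787 -0.15393912]
scene headtop 461 ((553.2203979492188, -428.38800048828125), (62.17604446411133, 70.42523193359375), 12.50483512878418) [0.21882441 0.2235109  0.22575314] [ 0.51641936 -0.45952224  0.2152968 ] [ 0.58583313 -0.39541853  0.23109742]
scene barrel 102 ((546.9315185546875, -386.2759094238281), (33.129024505615234, 17.942218780517578), 12.537140846252441) [0.19606939 0.21383875 0.21849401] [ 0.52937162 -0.39297784  0.18899346] [ 0.56401205 -0.37444763  0.21970279]
scene foot 1371 ((563.2164306640625, -474.1564025878906), (111.23454284667969, 130.282470703125), 13.137129783630371) [0.00925014 0.01235387 0.01550295] [ 0.49617636 -0.54657282  0.00628491] [ 0.62927478 -0.40148866  0.02982266]
rot [-0.03257334  0.71492415 -0.69699572  0.04493774]
top headtop 321 ((552.093505859375, -424.6481018066406), (60.88383865356445, 61.3036003112793), 9.853230476379395) [0.21744006 0.22370431 0.22930104] [ 0.51872568 -0.45684352  0.21541626] [ 0.58464964 -0.39501692  0.2316851 ]
top barrel 108 ((547.89990234375, -381.4371643066406), (53.29274368286133, 22.641786575317383), 1.2148483991622925) [0.18698941 0.21287999 0.22247577] [ 0.5212139  -0.39294984  0.17084282] [ 0.57478022 -0.36986181  0.22622065]
top foot 461 ((543.4223022460938, -464.7235107421875), (144.80770874023438, 217.05833435058594), 14.431354522705078) [0.00672785 0.01213439 0.01976054] [ 0.46209353 -0.5547581   0.00601801] [ 0.62982128 -0.36572756  0.02586641]
11.05 [ 0.5216 -0.0243  0.2262] 0.21484267780072983 [-0.23776173  0.62729223  0.00946596] [ 0.18426583 -0.04792153  0.00021327]
```

View pics/4.png

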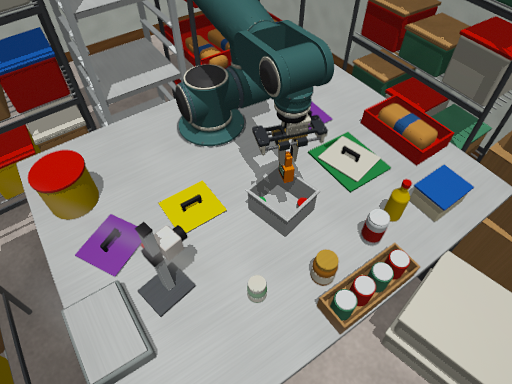

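The scene view shows the lid flat on the board at (348,160) and the logger held upright above the pan at (287,165). The reader's lens at (182,233) faces the pan, and the other goods are standing.

send_rows --motion '[{"dp": [0.01, -0.002, 0], "rotation": [0, 0, -0.05], "jaw": 1}, {"dp": [0.03, -0.007, 0], "rotation": [0, 0, -0.12], "jaw": 1}, {"dp": [0.06, -0.014, 0], "rotation": [0, 0, -0.2], "jaw": 1}, {"dp": [0.09, -0.021, 0], "rotation": [0, 0, -0.28], "jaw": 1}, {"dp": [0.12, -0.028, 0], "rotation": [0, 0, -0.36], "jaw": 1}, {"dp": [0.145, -0.034, 0], "rotation": [0, 0, -0.43], "jaw": 1}, {"dp": [0.165, -0.039, 0], "rotation": [0, 0, -0.48], "jaw": 1}, {"dp": [0.18, -0.043, 0], "rotation": [0, 0, -0.52], "jaw": 1}, {"dp": [0.187, -0.044, 0], "rotation": [0, 0, -0.53], "jaw": 1}, {"dp": [0.187, -0.044, 0], "rotation": [0, 0, -0.53], "jaw": 1}, {"dp": [0.187, -0.044, 0], "rotation": [0, 0, -0.53], "jaw": 1}]'

```text
time_s: 12.15
ee_pos: [0.5054, -0.2152, 0.2273]
orientation: [-0.0, 0.778, -0.628, -0.0]
contact_force: [-0.1, -0.8, -1.4]
width: 0.212
```

```bash
python3 - <<'E'
from h import *
s,p,Rt=state();print(s['time_s'],p.round(4),Rt.round(3).tolist(),s['width'],s['contact_force'],np.degrees(np.arctan2(Rt[1,0],Rt[0,0])))
a=shot('scene'); cv2.imwrite('pics/5.png',cv2.resize(a['color'][120:312,90:346],(768,576))[:,:,::-1])
t=shot('top')
for n,im in (('scene',a),('top',t)):
    C=cloud(im);h=cv2.cvtColor(im['color'],cv2.COLOR_RGB2HSV)
    o=(h[...,0]<22)&(h[...,1]>120)&(np.hypot(C[...,0]-.506,C[...,1]+.215)<.07)&(C[...,2]>.15)
    P=C[o];print(n,len(P)); 
    if len(P)>5: print(P.min(0).round(3),P.max(0).round(3),P.mean(0).round(3))
w=shot('wrist');C=cloud(w);x,y,z=C[...,0],C[...,1],C[...,2]
for nm,m in (('headtop',(z>.215)&(z<.232)&(y>-.46)&(y<-.395)&(x>.48)&(x<.62)),('barrel',(z>.16)&(z<.24)&(y>-.393)&(y<-.33)&(x>.48)&(x<.62))):
    P=C[m]
    if len(P)>20: print(nm,len(P),cv2.minAreaRect((P[:,:2]*1000).astype(np.float32)),np.percentile(P[:,2],[5,50,95]),P.min(0),P.max(0))
C=cloud(t);h=cv2.cvtColor(t['color'],cv2.COLOR_RGB2HSV)
m=(np.hypot(C[...,0]-.486,C[...,1]-.318)<.125)&(C[...,2]>.016)&(C[...,2]<.034)&(h[...,1]<60)
m=cv2.morphologyEx(m.astype(np.uint8),cv2.MORPH_OPEN,np.ones((5,5)))>0
P=C[m];print('lid',len(P),cv2.minAreaRect((P[:,:2]*1000).astype(np.float32)),np.median(P[:,2]))
E
```

```text
12.15 [ 0.5054 -0.2152  0.2273] [[0.21, -0.978, -0.0], [-0.978, -0.21, 0.0], [-0.001, 0.0, -1.0]] 0.2115108380518274 [-0.11447854 -0.77437647 -1.42812107] -77.85863880029315
rot [-0.29647601  0.83465048  0.43790787 -0.15393912]
rot [-0.03257334  0.71492415 -0.69699572  0.04493774]
scene 376
[ 0.483 -0.262  0.172] [ 0.546 -0.172  0.354] [ 0.52  -0.219  0.247]
top 7
[ 0.468 -0.224  0.217] [ 0.48  -0.18   0.353] [ 0.472 -0.198  0.32 ]
barrel 3407 ((548.8103637695312, -382.012939453125), (53.35260772705078, 22.10357666015625), 0.22858121991157532) [0.18128488 0.20402486 0.21690269] [ 0.52212489 -0.39299775  0.17204455] [ 0.57552966 -0.37091475  0.21857883]
lid 1785 ((488.0626525878906, 317.1428527832031), (174.77438354492188, 164.61170959472656), 11.963675498962402) 0.02443410209218544
```

View pics/5.png

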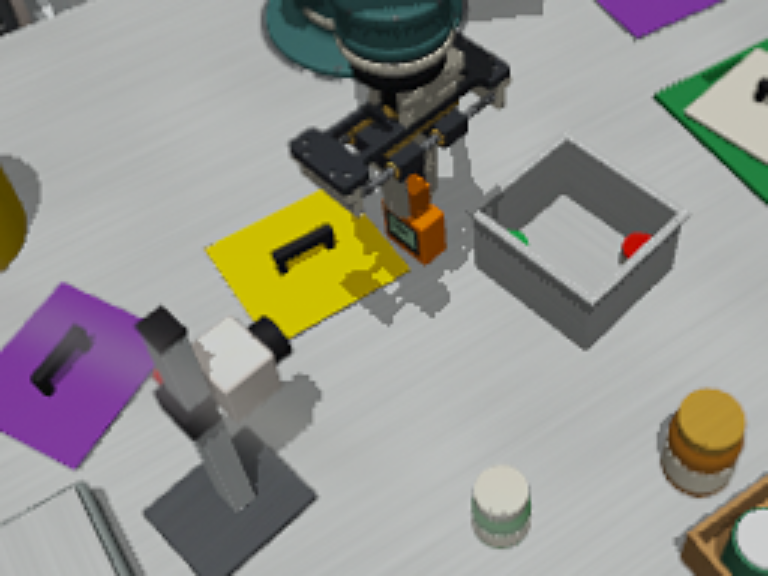

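The crop shows the logger upright in the gripper at (418,225), its pale green screen at (402,232) facing the lens barrel at (268,338). One last numeric check in the lens frame.

```bash
python3 - <<'E'
from h import *
w=shot('wrist');C=cloud(w);h=cv2.cvtColor(w['color'],cv2.COLOR_RGB2HSV);x,y,z=C[...,0],C[...,1],C[...,2]
a=np.radians(102.3);lx=np.array([np.cos(a),np.sin(a),0]);ly=np.array([-lx[1],lx[0],0]);L=np.array([.541,-.3766,.197])
B=C[(abs(x-.54)<.08)&(abs(y+.4)<.1)&(z>.15)&(z<.24)]-L
u,v=B@lx,B@ly
f=(u>-.012)&(u<.02)
print('barrel front u pct',np.percentile(u[f],[5,50,95]),'v',np.percentile(v[f],[1,50,99]),'z',np.percentile(B[f,2],[1,50,99]),f.sum())
# front face line direction
P=B[f&(u>-.006)]; 
if len(P)>30:
    q=np.linalg.svd(P-P.mean(0))[2][2]; print('normal',q,np.degrees(np.arctan2(q[1],q[0])),len(P))
s=shot('scene');C=cloud(s);h=cv2.cvtColor(s['color'],cv2.COLOR_RGB2HSV)
near=np.hypot(C[...,0]-.506,C[...,1]+.215)<.06
G=C[near&(C[...,2]>.165)&(C[...,2]<.235)&(h[...,0]>35)&(h[...,0]<90)&(h[...,1]>25)&(h[...,2]>70)]
O=C[near&(C[...,2]>.15)&(C[...,2]<.235)&(h[...,0]<22)&(h[...,1]>120)]
for n,P in (('screen',G),('orange',O)):
    D=P-L; print(n,len(P),*[np.percentile(c,[2,50,98]).round(4) for c in (D@lx,D@ly,D[:,2])])
    if n=='screen' and len(P)>10:
        q=np.linalg.svd(P-P.mean(0))[2][2]; print(q,np.degrees(np.arctan2(q[1],q[0])))
st=bot.sense();print(st['time_s'],abs(st['qvel']).max(),st['width'])
E
```

```text
barrel front u pct [-0.01017895  0.0004913   0.00179866] v [-0.02079835 -0.00319104  0.01784604] z [-0.01802394  0.00839832  0.02073241] 2727
normal [ 0.18294333 -0.97950576 -0.08426271] -79.42069689796458 2273
rot [-0.29647601  0.83465048  0.43790787 -0.15393912]
screen 31 [0.1464 0.1482 0.1493] [-0.014  -0.0009  0.0159] [-0.0058  0.0046  0.0187]
[ 0.22300475 -0.97424201 -0.03348714] -77.10706660068851
orange 212 [0.1477 0.1572 0.1768] [-0.0273 -0.0232  0.0219] [-0.0229  0.0145  0.0344]
12.4 0.0034276867208178565 0.2151013636265629
```

```bash
python3 -c "
from station import bot
print(bot.close_job()); s=bot.sense(); print(s['time_s'],s['ee_pos'],s['width'])"
```

```text
the job is handed in; nothing more can be done
None
the job is handed in; nothing more can be done
```

The job is handed in at about 12.4 s of the 58 s allowed; no verdict was reported.

**Lid:** I lifted it off the pan by its handle and released it on the green board. The top camera puts its centre about 4 mm from the board's, with its top at z 0.024 m, which matches lying flat.

**Logger:** I took it out of the pan by its tab and held it in front of the lens with 30 N grip. The measured pose of the screen centre was:

| Check | Measured | Allowed |
|---|---|---|
| Distance before the lens | 148 mm | 150 ± 30 mm |
| Sideways | about −1 mm | ± 20 mm |
| Height | about +5 mm from the visible pixels, about 1–2 mm from the gripper pose | ± 20 mm |
| Facing the lens | within about 0.04 rad | 0.2 rad |

- **Held and still:** The tool was vertical and the joints nearly motionless (0.003 rad/s). The gripper opening of about 20 mm matches the tab.
- **Reader and other goods:** The arm kept well clear of the reader, and the other goods looked undisturbed in the pictures. I did not measure their positions numerically.
- **Disagreements:** Estimates of the lens's direction ranged from about 98° to 104°. I used 102.3°, and a later fit to the lens front gave 100.6°. One top-view fit of the lid gave a wrong angle, probably because the arm hid part of it; the final unobstructed view agreed with the expected pose.

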